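# Set the slab roller's thickness selector

### The arm

A 6-joint arm with a two-finger parallel gripper is mounted at the origin on the work surface. World frame = base frame: x ahead of the robot, y to its left, z up, the work surface at z = 0. Lengths are in m, angles in rad, forces in N, time in s.
With the tool pointing down it reaches from about 0.375 to 0.925 m from the base axis. Payload 5.7 kg.
Tool frame: the origin (TCP) lies on the centre line of the jaws, within the pads' length; the fingertips stand 14 mm ahead of it and the grasp point (between the pads) lies 5 mm behind it; z points along the fingers, y is the line along which they close (so a half turn about z gives the same grasp; the last joint's range is limited). The gripper opens to 88 mm and grips with 3 to 60 N. Pads are 20 mm wide; open, the fingers measure 115 mm over their backs; the gripper's body (75 mm by 178 mm) begins 61 mm behind the grasp point.
Start: joints at [-1.463, 0.359, 1.51, -0, 1.272, -0.115], TCP at [0.133, -0.585, 0.215] pointing down, gripper open.
Joint ranges: [-2.97, 2.97], [-1.01, 2.36], [0.21, 2.38], [-0.96, 4.11], [0.2, 2.71], [-2.98, 2.98]. Speed limits (rad/s): [2.39, 2.39, 3.14, 3.14, 3.14, 3.14].

### API

Orientations are given as a unit quaternion [x, y, z, w].
In Python, from workcell import telemetry, capture, hand_in gives the robot as it stands. The module is installed in compiled form; this text tells all that it offers.
- The arm moves only by the tool servo_tool, never from a script. Its argument "motion" is a list of rows, each an object of numbers: "ax", "ay", "az": the turn, a rotation vector about the tool's x, y, z normalised to -1 to 1, where 1 is pi/2 rad; "tx", "ty", "tz": the shift along the tool's x, y, z normalised to -1 to 1, where 1 is 15 cm; "claw": the gripper command: -1 is fully open, 1 is shut, values between are in proportion. In form: [{"ax": .., "ay": .., "az": .., "tx": .., "ty": .., "tz": .., "claw": ..}, ...]. A call has 1 to 12 rows; each row is the pose to reach, as a shift and turn from the pose commanded when the call began, along the tool's axes at that moment; what a row does not reach only later rows make up. A row lasts 1/10 s, in which the tool goes at most 50 mm and 8.59 degrees, less where a joint would pass 70% of its speed; a pose out of reach is approached as far as the arm can. A call with a number of a shift or a turn outside -1 to 1 is refused whole. A call with a gripper value outside its range is refused whole. The fingers move at their own pace and stop on an object; the grip force is fixed at half the most. Time passes only in rows, so rows that repeat a pose let the fingers close. It gives the time, the measured TCP pose, the force, the opening and the grip force at its end, in the units of the state.
- telemetry.read_state(): the state, without advancing time (a new reading comes with each control period).
- capture(name): name is "side" or "top"; returns a dict with "pixels" (384x512x3 uint8, red, green, blue), "z_map" (384x512 float32, m along the optical axis (not along the pixel's ray), 0 where there is no reading), "camera_matrix" (3x3 intrinsics, pixels), "extrinsics" (4x4, takes a point from world to camera coordinates). Camera axes: x right, y up, looking along -z (the intrinsics and any distortion apply to the point x, -y, -z); pixel columns grow to the right and rows downward; lengths in m; the calibration is good to about 2 mm. A picture is of the moment at which its call begins.
- hand_in(): hands the job in; it is judged then, once.
The state is a dict: "t": time; "joints": joint angles; "qd": joint speeds; "joint_efforts": joint torques, N m; "tool_pos": TCP position; "tcp_rot": TCP orientation; "ft_force": force on the tool from outside, world axes, zero at the start; "torque": the same for the moment, N m; "gripper_width": opening from 0.0 (shut) to 1.0 (fully open); "grip_force": force on a finger pad.
Only numpy, scipy, OpenCV 4.12 (cv2) and the standard library are available. Lean on these libraries where they do the work, as an engineer would, in place of code of your own. Each camera call takes 0.05 s, during which the arm holds its last target. There are 200 camera calls.

### The job

Set the slab roller for the next slab: with your fingertips, push the upright red tab of the thickness selector round until its pointer has clicked home at the green mark, without letting it run past to the orange one. Push gently and do not pinch the tab, leave the cups, jar, knife and other loose things where they are, and finish with your hand clear of the machine.

Things in the scene. Friction and masses are not known exactly. Their poses are not given: they have to be found in the camera images.
- slab_roller: green table-top slab roller fixed to the table: wooden bed 420 x 340 mm, top 60 mm above the table; across it a steel roller, and over that a green beam (406 mm along y, top at 185 mm) with a grey gearbox at mid-length carrying the selector. Origin on the table under the bed's middle; x away from the operator's (robot's) side, y to the left along the rollers, z up. Handwheel on the -y side, below 180 mm
- selector_axis (a point): point on the selector's vertical axis, on the top face of the dark index plate, 200 mm above the table. Except the selector and the jar, nothing on the machine is higher. The plate is a sector reaching 117 mm from the axis, with five round coloured marks, 22 mm across, 96 mm from the axis, every 30 degrees
- green_mark (a point): centre of the green mark on the index plate, 96 mm from the selector's axis. Counter-clockwise seen from above (from the robot's left to its right, on the robot's side of the axis) the marks are white, yellow, blue, green, orange: at 120, 150, 180, 210 and 240 degrees from the machine's own +x
- selector (a joint): selector angle, rad, growing counter-clockwise seen from above: 0 pointer at white, 0.524 yellow, 1.047 blue, 1.571 green, 2.094 orange (end stops just past white and orange). Starts at white, yellow or blue. A sprung notch at each mark: about 3 N at the tab pushes it out; past half-way (0.262 rad) it snaps on into the next notch by itself and stays there when let go
- tab_top (a point): centre of the top face of the red tab: an upright plate 24 mm radially, 8 mm thick in the direction of travel, 208 to 242 mm above the table, its middle 66 mm from the axis. Both flat flanks are free from above. It stands on a flat arm 12 mm wide, top 209 mm above the table, that runs from the hub (20 mm radius, top 225 mm) to 78 mm, then a small red pointer to 87 mm
- wood_knife: wooden modelling knife, 160 x 16 x 10 mm, lying on the bed board of the slab roller; origin under its middle, x along it; to be left alone
- bisque_cup: small brown fired cup, 56 mm across the rim, 62 mm high, standing on the bed board in front of the rollers; origin at the centre of its underside; to be left alone
- underglaze_jar: small closed jar with a blue cap, 42 mm across, 52 mm high, standing on the green chain beam about 145 mm to the robot's left of the selector's axis; origin at the centre of its underside; to be left alone
- bisque_bowl: brown fired bowl, 170 mm across, 65 mm high, on a wooden board to the robot's left; origin at the centre of its underside; to be left alone
- green_mug: green mug, 76 mm across, 80 mm high, on the table to the robot's right; origin at the centre of its underside; to be left alone
- cream_cup: cream-white cup, 72 mm across, 75 mm high, on the table to the robot's right; origin at the centre of its underside; to be left alone
- rolling_pin: wooden rolling pin with black grips, 380 mm long, 48 mm thick, lying on the table to the robot's right; origin on its underside at mid-length, x along it; to be left alone

How it is judged:
At the end, for the whole second after the job is handed in: the selector rests in its notch at the green mark (within 0.09 rad, about 5 degrees), and every loose thing is within 30 mm of where it was (value of joint selector between 1.4808 and 1.6608 rad and velocity of joint selector between -0.1 and 0.1 rad/s and not (distance of any of wood_knife, bisque_cup, underglaze_jar, bisque_bowl, green_mug, cream_cup, rolling_pin from where it was at the start of the episode above 0.03 m)); the robot touches nothing.
It fails at once if the selector ran past the green mark towards the orange one (more than 0.35 rad past green) (value of joint selector above 1.9208 rad).
It fails at once if the fingers pushed or pinched the machine or its tab with more than 20 N (contact force between the fingers and slab_roller above 20 N).
It fails at once if a loose thing was lifted, carried or shoved more than 30 mm (distance of any of wood_knife, bisque_cup, underglaze_jar, bisque_bowl, green_mug, cream_cup, rolling_pin from where it was at the start of the episode above 0.03 m).
It also fails if it takes over 35 s, if anything falls off the work surface, if the arm or the gripper's body presses on something with over 40 N, if the wrist force passes 120 N, or if a joint passes its speed limit or range.

## Working session

There is one attempt and no reset: what is moved stays moved. The work goes in short steps, Python scripts to look and compute and a tool call to move; the robot and the scene stay as the last step left them, time stands still between calls to the robot, and variables do not carry over. Pictures are saved under pics/ and viewed, at most 10 in all, crops included, and the job is handed in when it is done.

Besides the shell and the picture viewer there is one more tool, called in YAML: its name, and indented under it one key for each argument. servo_tool: Moves the arm, as the interface text tells. Scaled input: -1 to 1 covers 15 cm each way for a shift and pi/2 rad each way for a turn. Its arguments: {"type":"object","properties":{"motion":{"type":"array"}},"required":["motion"]}

```bash
mkdir -p pics
cat > h.py <<'E'
import numpy as np,cv2
from workcell import telemetry,capture,hand_in
def points(c):
    K=np.array(c["camera_matrix"]);E=np.array(c["extrinsics"]);d=c["z_map"]
    v,u=np.mgrid[:d.shape[0],:d.shape[1]]
    P=np.stack([(u-K[0,2])/K[0,0]*d,-(v-K[1,2])/K[1,1]*d,-d],-1)
    return (P-E[:3,3])@E[:3,:3]
def onplane(c,u,v,z):
    K=np.array(c["camera_matrix"]);E=np.array(c["extrinsics"])
    r=np.array([(u-K[0,2])/K[0,0],-(v-K[1,2])/K[1,1],-1])@E[:3,:3]
    o=-E[:3,3]@E[:3,:3]
    return o+r*(z-o[2])/r[2]
E
python3 - <<'E'
from h import *
s=telemetry.read_state();print(s)
for n in("top","side"):
    c=capture(n);np.savez(f"pics/{n}.npz",**c);cv2.imwrite(f"pics/{n}.png",c["pixels"][...,::-1])
    print(n,c["camera_matrix"],c["extrinsics"])
E
```

```text
{'t': 0.0, 'joints': array([-1.46307260e+00,  3.59472681e-01,  1.51139537e+00, -3.63878396e-05,
        1.27248077e+00, -1.15096719e-01]), 'qd': array([ 4.08169982e-05,  6.96161212e-05,  1.27951934e-03,  1.18310324e-03,
        1.55295144e-03, -5.69496387e-04]), 'joint_efforts': array([ 3.64500222e-03, -5.15354133e+01, -2.70723313e+01,  6.79214182e-02,
        3.48174339e-02, -1.29715354e-04]), 'tool_pos': array([ 0.13249643, -0.58449189,  0.21394294]), 'tcp_rot': array([ 9.93799318e-01,  1.11185178e-01, -1.41484908e-05, -8.78139680e-04]), 'ft_force': array([-0.8410181 ,  0.38104271,  0.38942863]), 'torque': array([ 0.01571566,  0.01233878, -0.01964943]), 'grip_force': 0.0, 'gripper_width': 0.9997945725026377}
top [[412.95957754   0.         257.11554741]
 [  0.         412.95957754 195.58515914]
 [  0.           0.           1.        ]] [[ 0.0214819  -0.99974426 -0.00706663 -0.01292016]
 [ 0.98020469  0.01966951  0.19700729 -0.52793588]
 [-0.19681791 -0.01115883  0.98037655 -1.86926775]
 [ 0.          0.          0.          1.        ]]
side [[414.20406035   0.         256.99793376]
 [  0.         414.20406035 194.70915484]
 [  0.           0.           1.        ]] [[-0.88035937 -0.47425188 -0.00724811  0.44106628]
 [ 0.32362755 -0.61178498  0.72179246 -0.30287135]
 [-0.34674571  0.63309106  0.69207161 -1.41458169]
 [ 0.          0.          0.          1.        ]]
```

View pics/top.png

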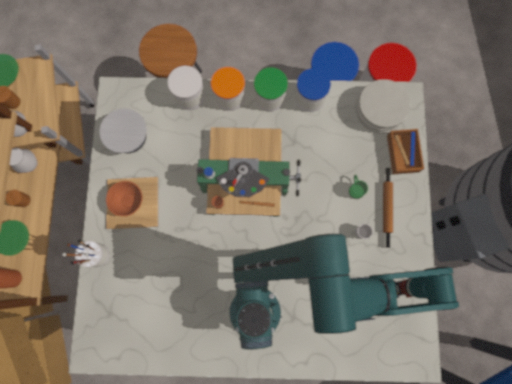

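View pics/side.png

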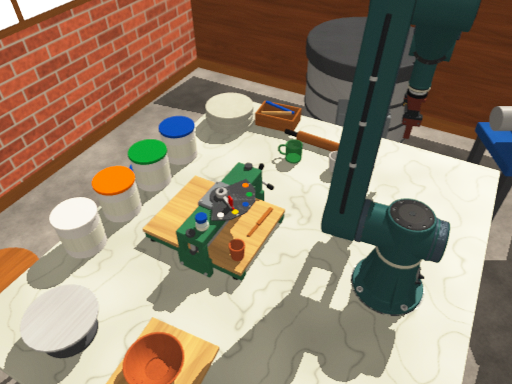

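The top view shows the machine around (245,175) with the index plate at (243,180). The side view shows the plate at (230,200), with the jar at (201,220) and the cup at (237,248). Next I'll enlarge both.

Run:
```python
from h import *
a=cv2.imread("pics/top.png")[145:220,190:310];b=cv2.imread("pics/side.png")[160:260,170:290]
cv2.imwrite("pics/z.png",np.hstack([cv2.resize(a,(480,300),interpolation=2),cv2.resize(b[:,:80],(240,300),interpolation=2)]))
cv2.imwrite("pics/zt.png",cv2.resize(a[10:60,20:90],(700,500),interpolation=2))
cv2.imwrite("pics/zs.png",cv2.resize(b[10:70,20:100],(800,600),interpolation=2))
```

```text
(no output)
```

View pics/zt.png

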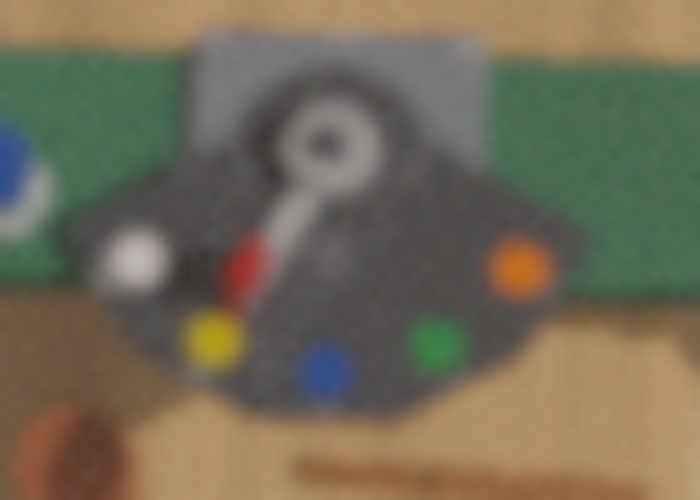

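View pics/zs.png

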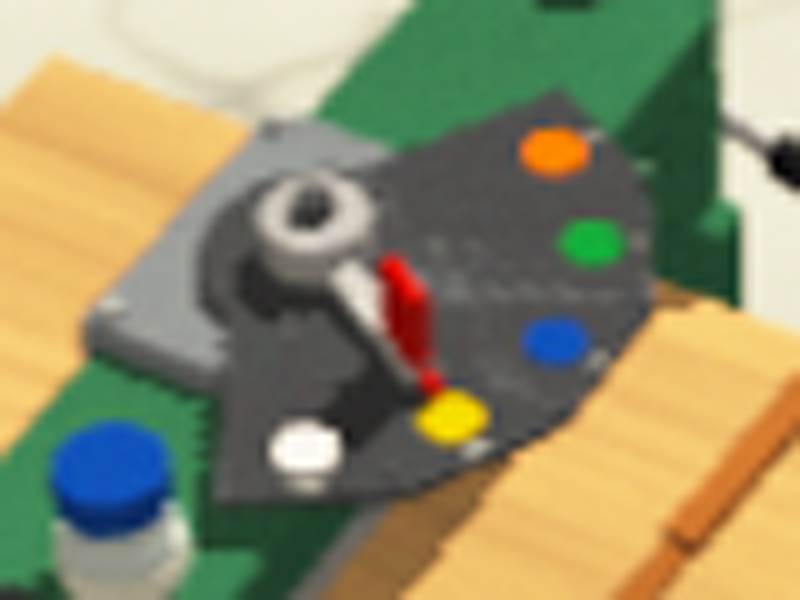

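Both crops show the pointer at yellow. In the top crop the marks are white (137,260), yellow (215,340), blue (327,372), green (437,345) and orange (520,268), at 10x zoom. In the side crop they are white (306,447), yellow (452,417), blue (556,341), green (592,242) and orange (555,151).

```bash
cat > fit.py <<'E'
from h import *
T=[(137,260),(215,340),(327,372),(437,345),(520,268)];S=[(306,447),(452,417),(556,341),(592,242),(555,151)]
th=np.radians([120,150,180,210,240])
al=[]
for n,L,o in(("top",T,(210,155)),("side",S,(190,170))):
    c=np.load(f"pics/{n}.npz");P=np.array([onplane(c,o[0]+u/10-.45,o[1]+v/10-.45,.2)[:2] for u,v in L])
    z=P[:,0]+1j*P[:,1];m=.096*np.exp(1j*th);al.append(z)
    r=np.angle(np.sum((z-z.mean())*np.conj(m-m.mean())));a=z.mean()-np.exp(1j*r)*m.mean()
    print(n,"axis",a,"yaw",np.degrees(r),"res mm",np.abs(z-a-np.exp(1j*r)*m).max()*1e3)
E
python3 fit.py
```

```text
top axis (0.6099160504056538+0.06118132965709089j) yaw -0.05546609729054362 res mm 0.659161289764208
side axis (0.6083021010020814+0.060816863064426525j) yaw -0.38120975693657566 res mm 0.3297056601019276
```

servo_tool:
  motion:
    - {"tx": 0.67, "ty": -0.53, "tz": -0.87, "az": 0.142, "claw": 1}
    - {"tx": 0.67, "ty": -0.53, "tz": -0.87, "az": 0.142, "claw": 1}
    - {"tx": 0.67, "ty": -0.53, "tz": -0.87, "az": 0.142, "claw": 1}
    - {"tx": 0.67, "ty": -0.53, "tz": -0.87, "az": 0.142, "claw": 1}
    - {"tx": 0.67, "ty": -0.53, "tz": -0.87, "az": 0.142, "claw": 1}
    - {"tx": 0.67, "ty": -0.53, "tz": -0.87, "az": 0.142, "claw": 1}

```text
$.motion[0]: bad value
```

servo_tool:
  motion:
    - {"tx": 1, "ty": -1, "tz": 0, "claw": 1}
    - {"tx": 1, "ty": -1, "tz": 0, "claw": 1}
    - {"tx": 1, "ty": -1, "tz": 0, "claw": 1}
    - {"tx": 1, "ty": -1, "tz": 0, "claw": 1}
    - {"tx": 1, "ty": -1, "tz": 0, "claw": 1}
    - {"tx": 1, "ty": -1, "tz": 0, "claw": 1}

```text
$.motion[0]: bad value
```

servo_tool:
  motion:
    - {"tx": 1, "ty": -1, "tz": 0, "claw": 1}
    - {"tx": 1, "ty": -1, "tz": 0, "claw": 1}
    - {"tx": 1, "ty": -1, "tz": 0, "claw": 1}
    - {"tx": 1, "ty": -1, "tz": 0, "claw": 1}
    - {"tx": 1, "ty": -1, "tz": 0, "claw": 1}
    - {"tx": 1, "ty": -1, "tz": 0, "claw": 1}

```text
$.motion[0]: bad value
```

servo_tool:
  motion:
    - {"tx": 0.33, "ty": -1, "tz": 0, "claw": 1}
    - {"tx": 0.33, "ty": -1, "tz": 0, "claw": 1}
    - {"tx": 0.33, "ty": -1, "tz": 0, "claw": 1}
    - {"tx": 0.33, "ty": -1, "tz": 0, "claw": 1}
    - {"tx": 0.33, "ty": -1, "tz": 0, "claw": 1}

```text
$.motion[0]: bad value
```

All seven keys seem to be required in every row.

servo_tool:
  motion:
    - {"ax": 0, "ay": 0, "az": 0.142, "tx": 0.67, "ty": -0.53, "tz": -0.87, "claw": 1}
    - {"ax": 0, "ay": 0, "az": 0.142, "tx": 0.67, "ty": -0.53, "tz": -0.87, "claw": 1}
    - {"ax": 0, "ay": 0, "az": 0.142, "tx": 0.67, "ty": -0.53, "tz": -0.87, "claw": 1}
    - {"ax": 0, "ay": 0, "az": 0.142, "tx": 0.67, "ty": -0.53, "tz": -0.87, "claw": 1}
    - {"ax": 0, "ay": 0, "az": 0.142, "tx": 0.67, "ty": -0.53, "tz": -0.87, "claw": 1}
    - {"ax": 0, "ay": 0, "az": 0.142, "tx": 0.67, "ty": -0.53, "tz": -0.87, "claw": 1}

```text
t: 0.7
tool_pos: [0.213, -0.4854, 0.3451]
tcp_rot: [1.0, 0.0, -0.0, 0.0]
ft_force: [-0.4, -0.9, -0.3]
gripper_width: 0.492
grip_force: 0.0
```

servo_tool:
  motion:
    - {"ax": 0, "ay": 0, "az": 0, "tx": 1, "ty": -1, "tz": 0, "claw": 1}
    - {"ax": 0, "ay": 0, "az": 0, "tx": 1, "ty": -1, "tz": 0, "claw": 1}
    - {"ax": 0, "ay": 0, "az": 0, "tx": 1, "ty": -1, "tz": 0, "claw": 1}
    - {"ax": 0, "ay": 0, "az": 0, "tx": 1, "ty": -1, "tz": 0, "claw": 1}
    - {"ax": 0, "ay": 0, "az": 0, "tx": 1, "ty": -1, "tz": 0, "claw": 1}
    - {"ax": 0, "ay": 0, "az": 0, "tx": 1, "ty": -1, "tz": 0, "claw": 1}

```text
t: 1.3
tool_pos: [0.3632, -0.3347, 0.3435]
tcp_rot: [1.0, 0.001, -0.001, -0.001]
ft_force: [-0.0, -0.5, -0.4]
gripper_width: 0.002
grip_force: 0.0
```

servo_tool:
  motion:
    - {"ax": 0, "ay": 0, "az": 0, "tx": 1, "ty": -1, "tz": 0, "claw": 1}
    - {"ax": 0, "ay": 0, "az": 0, "tx": 1, "ty": -1, "tz": 0, "claw": 1}
    - {"ax": 0, "ay": 0, "az": 0, "tx": 1, "ty": -1, "tz": 0, "claw": 1}
    - {"ax": 0, "ay": 0, "az": 0, "tx": 1, "ty": -1, "tz": 0, "claw": 1}
    - {"ax": 0, "ay": 0, "az": 0, "tx": 1, "ty": -1, "tz": 0, "claw": 1}
    - {"ax": 0, "ay": 0, "az": 0, "tx": 1, "ty": -1, "tz": 0, "claw": 1}

```text
t: 1.9
tool_pos: [0.5133, -0.1863, 0.344]
tcp_rot: [1.0, 0.0, -0.001, -0.0]
ft_force: [-0.1, 0.4, -0.0]
gripper_width: 0.005
grip_force: 0.0
```

servo_tool:
  motion:
    - {"ax": 0, "ay": 0, "az": 0, "tx": 0.36, "ty": -1, "tz": 0, "claw": 1}
    - {"ax": 0, "ay": 0, "az": 0, "tx": 0.36, "ty": -1, "tz": 0, "claw": 1}
    - {"ax": 0, "ay": 0, "az": 0, "tx": 0.36, "ty": -1, "tz": 0, "claw": 1}
    - {"ax": 0, "ay": 0, "az": 0, "tx": 0.36, "ty": -1, "tz": 0, "claw": 1}
    - {"ax": 0, "ay": 0, "az": 0, "tx": 0.36, "ty": -1, "tz": 0, "claw": 1}

```text
t: 2.4
tool_pos: [0.5667, -0.0368, 0.3447]
tcp_rot: [1.0, 0.0, -0.001, 0.0]
ft_force: [-0.8, 0.2, 0.4]
gripper_width: 0.005
grip_force: 0.0
```

servo_tool:
  motion:
    - {"ax": 0, "ay": 0, "az": 0.333, "tx": 0.01, "ty": -1, "tz": 0, "claw": 1}
    - {"ax": 0, "ay": 0, "az": 0.333, "tx": 0.01, "ty": -1, "tz": 0, "claw": 1}
    - {"ax": 0, "ay": 0, "az": 0.333, "tx": 0.01, "ty": -1, "tz": 0, "claw": 1}
    - {"ax": 0, "ay": 0, "az": 0.333, "tx": 0.01, "ty": -1, "tz": 0, "claw": 1}
    - {"ax": 0, "ay": 0, "az": 0.333, "tx": 0.01, "ty": -1, "tz": 0, "claw": 1}
    - {"ax": 0, "ay": 0, "az": 0.333, "tx": 0.01, "ty": -1, "tz": 0, "claw": 1}

```text
t: 3.0
tool_pos: [0.5687, 0.1116, 0.3451]
tcp_rot: [0.966, -0.258, -0.0, 0.001]
ft_force: [0.6, 0.0, -0.1]
gripper_width: 0.007
grip_force: 0.0
```

```bash
cat > plan.py <<'E'
import sys
from h import *
from scipy.spatial.transform import Rotation as R
# args: z, then "angle:gap_mm" items -> tx ty tz az in tool units (from measured pose)
s=telemetry.read_state();Rt=R.from_quat(s["tcp_rot"]);p=s["tool_pos"];print(p.round(4),s["ft_force"].round(2),np.degrees(Rt.as_euler("ZYX")[0]).round(2))
A=np.array([.609,.061])
for it in sys.argv[2:]:
    f,g=map(float,it.split(":"));a=np.radians(f-.2)
    r=np.array([np.cos(a),np.sin(a)]);t=np.array([-r[1],r[0]])
    w=np.r_[A+.066*r-(.0175+g/1e3)*t,float(sys.argv[1])]
    G=R.from_euler("Z",f-180.2,degrees=True)*R.from_euler("X",180,degrees=True)
    print(it,(Rt.inv().apply(w-p)/.15).round(3),((Rt.inv()*G).as_rotvec()/(np.pi/2)).round(3),w.round(4))
E
python3 plan.py .23 150:15; python3 plan.py .3 150:15|tail -1
```

```text
[0.5687 0.1116 0.3451] [ 0.56  0.   -0.1 ] -29.94
150:15 [-0.038 -0.061  0.767] [ 0.001 -0.     0.003] [0.5683 0.1223 0.23  ]
150:15 [-0.038 -0.061  0.301] [ 0.001 -0.     0.003] [0.5683 0.1223 0.3   ]
```

servo_tool:
  motion:
    - {"ax": 0, "ay": 0, "az": 0, "tx": -0.04, "ty": -0.06, "tz": 0.2, "claw": 1}
    - {"ax": 0, "ay": 0, "az": 0, "tx": -0.04, "ty": -0.06, "tz": 0.4, "claw": 1}
    - {"ax": 0, "ay": 0, "az": 0, "tx": -0.04, "ty": -0.06, "tz": 0.6, "claw": 1}
    - {"ax": 0, "ay": 0, "az": 0, "tx": -0.04, "ty": -0.06, "tz": 0.7, "claw": 1}
    - {"ax": 0, "ay": 0, "az": 0, "tx": -0.04, "ty": -0.06, "tz": 0.76, "claw": 1}
    - {"ax": 0, "ay": 0, "az": 0, "tx": -0.04, "ty": -0.06, "tz": 0.767, "claw": 1}
    - {"ax": 0, "ay": 0, "az": 0, "tx": -0.04, "ty": -0.06, "tz": 0.767, "claw": 1}

```text
t: 3.7
tool_pos: [0.5686, 0.1242, 0.2309]
tcp_rot: [0.966, -0.259, 0.0, -0.0]
ft_force: [0.8, 1.1, 0.2]
gripper_width: 0.011
grip_force: 0.0
```

```bash
python3 plan.py .23 150:0 155:0 160:0 163:0 166:0 170:0
python3 - <<'E'
from h import *
c=capture("side");cv2.imwrite("pics/s2.png",cv2.resize(c["pixels"][150:260,160:300,::-1],(700,550),interpolation=2))
E
```

```text
[0.5686 0.1242 0.2309] [0.76 1.07 0.19] -30.02
150:0 [0.004 0.112 0.006] [-0.    -0.001  0.002] [0.5608 0.1093 0.23  ]
155:0 [-0.004  0.151  0.006] [-0.    -0.001 -0.054] [0.5567 0.1049 0.23  ]
160:0 [-0.01   0.19   0.006] [-0.    -0.001 -0.109] [0.5531 0.1002 0.23  ]
163:0 [-0.011  0.214  0.006] [-0.    -0.001 -0.142] [0.5511 0.0972 0.23  ]
166:0 [-0.011  0.238  0.006] [-0.    -0.001 -0.176] [0.5493 0.0942 0.23  ]
170:0 [-0.01   0.269  0.006] [-0.    -0.001 -0.22 ] [0.5471 0.0899 0.23  ]
```

View pics/s2.png

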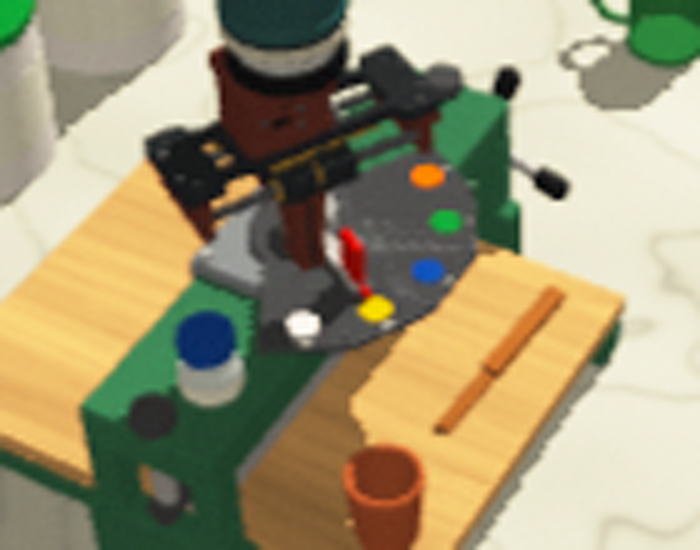

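The fingertips at (300,255) are beside the free flank of the tab at (350,255), and nothing else is close. I'll push slowly along the arc.

servo_tool:
  motion:
    - {"ax": 0, "ay": 0, "az": 0, "tx": 0.004, "ty": 0.04, "tz": 0.006, "claw": 1}
    - {"ax": 0, "ay": 0, "az": 0, "tx": 0.004, "ty": 0.08, "tz": 0.006, "claw": 1}
    - {"ax": 0, "ay": 0, "az": 0, "tx": 0.004, "ty": 0.1, "tz": 0.006, "claw": 1}
    - {"ax": 0, "ay": 0, "az": 0, "tx": 0.004, "ty": 0.112, "tz": 0.006, "claw": 1}
    - {"ax": 0, "ay": 0, "az": -0.02, "tx": 0.001, "ty": 0.125, "tz": 0.006, "claw": 1}
    - {"ax": 0, "ay": 0, "az": -0.035, "tx": -0.001, "ty": 0.138, "tz": 0.006, "claw": 1}
    - {"ax": 0, "ay": 0, "az": -0.054, "tx": -0.004, "ty": 0.151, "tz": 0.006, "claw": 1}
    - {"ax": 0, "ay": 0, "az": -0.054, "tx": -0.004, "ty": 0.151, "tz": 0.006, "claw": 1}

```text
t: 4.55
tool_pos: [0.5565, 0.1064, 0.2296]
tcp_rot: [0.976, -0.217, 0.0, -0.001]
ft_force: [1.1, 1.9, -0.3]
gripper_width: 0.009
grip_force: 1.0
```

```bash
python3 plan.py .23 155:0 160:0 163:0 166:0 168:0
```

```text
[0.5565 0.1064 0.2296] [ 1.11  1.91 -0.3 ] -25.1
155:0 [ 0.006  0.008 -0.003] [-0.001 -0.     0.001] [0.5567 0.1049 0.23  ]
160:0 [-0.003  0.047 -0.003] [-0.001 -0.    -0.054] [0.5531 0.1002 0.23  ]
163:0 [-0.006  0.07  -0.003] [-0.001 -0.    -0.088] [0.5511 0.0972 0.23  ]
166:0 [-0.009  0.094 -0.003] [-0.001 -0.    -0.121] [0.5493 0.0942 0.23  ]
168:0 [-0.009  0.11  -0.003] [-0.001 -0.    -0.143] [0.5482 0.0921 0.23  ]
```

Contact is light, at about 2 N. I'll continue past half-way to blue.

servo_tool:
  motion:
    - {"ax": 0, "ay": 0, "az": -0.015, "tx": 0.003, "ty": 0.02, "tz": -0.003, "claw": 1}
    - {"ax": 0, "ay": 0, "az": -0.035, "tx": 0, "ty": 0.033, "tz": -0.003, "claw": 1}
    - {"ax": 0, "ay": 0, "az": -0.054, "tx": -0.003, "ty": 0.047, "tz": -0.003, "claw": 1}
    - {"ax": 0, "ay": 0, "az": -0.07, "tx": -0.005, "ty": 0.058, "tz": -0.003, "claw": 1}
    - {"ax": 0, "ay": 0, "az": -0.088, "tx": -0.006, "ty": 0.07, "tz": -0.003, "claw": 1}
    - {"ax": 0, "ay": 0, "az": -0.105, "tx": -0.008, "ty": 0.082, "tz": -0.003, "claw": 1}
    - {"ax": 0, "ay": 0, "az": -0.121, "tx": -0.009, "ty": 0.094, "tz": -0.003, "claw": 1}
    - {"ax": 0, "ay": 0, "az": -0.143, "tx": -0.009, "ty": 0.11, "tz": -0.003, "claw": 1}
    - {"ax": 0, "ay": 0, "az": -0.143, "tx": -0.009, "ty": 0.11, "tz": -0.003, "claw": 1}
    - {"ax": 0, "ay": 0, "az": -0.143, "tx": -0.009, "ty": 0.11, "tz": -0.003, "claw": 1}

```text
t: 5.55
tool_pos: [0.5479, 0.0913, 0.2298]
tcp_rot: [0.994, -0.107, 0.0, 0.0]
ft_force: [0.0, -0.3, 0.2]
gripper_width: 0.003
grip_force: 0.0
```

```bash
python3 plan.py .23 170:0 180:0 185:0 190:0
python3 - <<'E'
from h import *
c=capture("side");cv2.imwrite("pics/s3.png",cv2.resize(c["pixels"][180:230,200:270,::-1],(700,500),interpolation=2))
E
```

```text
[0.5479 0.0913 0.2298] [ 0.04 -0.35  0.18] -12.29
170:0 [-0.003  0.01  -0.001] [ 0.    -0.    -0.023] [0.5471 0.0899 0.23  ]
180:0 [-0.014  0.089 -0.001] [ 0.    -0.    -0.134] [0.5431 0.0787 0.23  ]
185:0 [-0.014  0.129 -0.001] [ 0.   -0.   -0.19] [0.5418 0.0729 0.23  ]
190:0 [-0.011  0.168 -0.001] [ 0.    -0.    -0.245] [0.541 0.067 0.23 ]
```

View pics/s3.png

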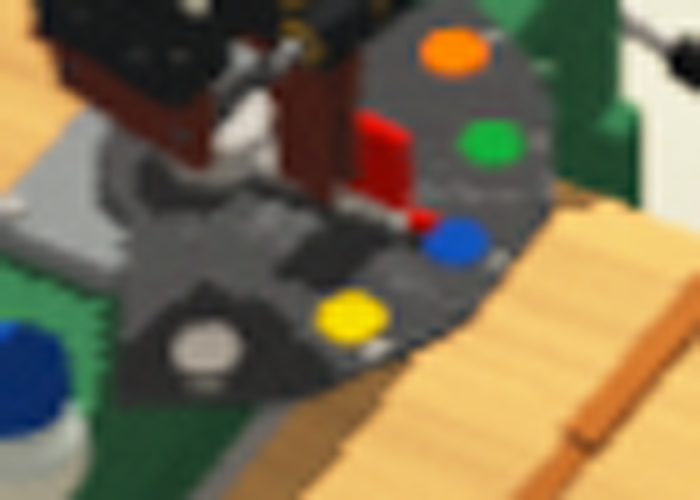

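The pointer at (430,220) has clicked into blue (455,240), and the finger carries no load. Next I'll push to 198°, half-way being 195°, and stop there.

servo_tool:
  motion:
    - {"ax": 0, "ay": 0, "az": -0.05, "tx": -0.006, "ty": 0.03, "tz": 0, "claw": 1}
    - {"ax": 0, "ay": 0, "az": -0.09, "tx": -0.01, "ty": 0.06, "tz": 0, "claw": 1}
    - {"ax": 0, "ay": 0, "az": -0.115, "tx": -0.013, "ty": 0.075, "tz": 0, "claw": 1}
    - {"ax": 0, "ay": 0, "az": -0.134, "tx": -0.014, "ty": 0.089, "tz": 0, "claw": 1}
    - {"ax": 0, "ay": 0, "az": -0.153, "tx": -0.014, "ty": 0.102, "tz": 0, "claw": 1}
    - {"ax": 0, "ay": 0, "az": -0.172, "tx": -0.014, "ty": 0.116, "tz": 0, "claw": 1}
    - {"ax": 0, "ay": 0, "az": -0.19, "tx": -0.014, "ty": 0.129, "tz": 0, "claw": 1}
    - {"ax": 0, "ay": 0, "az": -0.208, "tx": -0.013, "ty": 0.142, "tz": 0, "claw": 1}
    - {"ax": 0, "ay": 0, "az": -0.227, "tx": -0.012, "ty": 0.155, "tz": 0, "claw": 1}
    - {"ax": 0, "ay": 0, "az": -0.245, "tx": -0.011, "ty": 0.168, "tz": 0, "claw": 1}
    - {"ax": 0, "ay": 0, "az": -0.245, "tx": -0.011, "ty": 0.168, "tz": 0, "claw": 1}

```text
t: 6.7
tool_pos: [0.5412, 0.0676, 0.2299]
tcp_rot: [0.996, 0.085, 0.0, -0.0]
ft_force: [0.7, 1.2, -0.4]
gripper_width: 0.007
grip_force: 0.6
```

```bash
python3 plan.py .23 190:0 193:0 196:0 198:0
```

```text
[0.5412 0.0676 0.2299] [ 0.65  1.21 -0.36] 9.79
190:0 [-0.002  0.003 -0.001] [-0. -0. -0.] [0.541 0.067 0.23 ]
193:0 [-0.008  0.026 -0.001] [-0.    -0.    -0.033] [0.5408 0.0634 0.23  ]
196:0 [-0.012  0.05  -0.001] [-0.    -0.    -0.067] [0.5407 0.0599 0.23  ]
198:0 [-0.014  0.066 -0.001] [-0.    -0.    -0.089] [0.5408 0.0575 0.23  ]
```

servo_tool:
  motion:
    - {"ax": 0, "ay": 0, "az": -0.015, "tx": -0.005, "ty": 0.014, "tz": 0, "claw": 1}
    - {"ax": 0, "ay": 0, "az": -0.033, "tx": -0.008, "ty": 0.026, "tz": 0, "claw": 1}
    - {"ax": 0, "ay": 0, "az": -0.05, "tx": -0.01, "ty": 0.038, "tz": 0, "claw": 1}
    - {"ax": 0, "ay": 0, "az": -0.067, "tx": -0.012, "ty": 0.05, "tz": 0, "claw": 1}
    - {"ax": 0, "ay": 0, "az": -0.078, "tx": -0.013, "ty": 0.058, "tz": 0, "claw": 1}
    - {"ax": 0, "ay": 0, "az": -0.089, "tx": -0.014, "ty": 0.066, "tz": 0, "claw": 1}
    - {"ax": 0, "ay": 0, "az": -0.089, "tx": -0.014, "ty": 0.066, "tz": 0, "claw": 1}
    - {"ax": 0, "ay": 0, "az": -0.089, "tx": -0.014, "ty": 0.066, "tz": 0, "claw": 1}

```text
t: 7.5
tool_pos: [0.5405, 0.0571, 0.2298]
tcp_rot: [0.988, 0.155, -0.0, -0.0]
ft_force: [0.6, 0.6, 0.2]
gripper_width: 0.009
grip_force: 0.0
```

```bash
python3 plan.py .23 198:0
python3 - <<'E'
from h import *
c=capture("side");cv2.imwrite("pics/s4.png",cv2.resize(c["pixels"][180:230,200:270,::-1],(700,500),interpolation=2))
E
```

```text
[0.5405 0.0571 0.2298] [0.57 0.64 0.25] 17.79
198:0 [ 0.003 -0.002 -0.002] [-0.  0. -0.] [0.5408 0.0575 0.23  ]
```

View pics/s4.png

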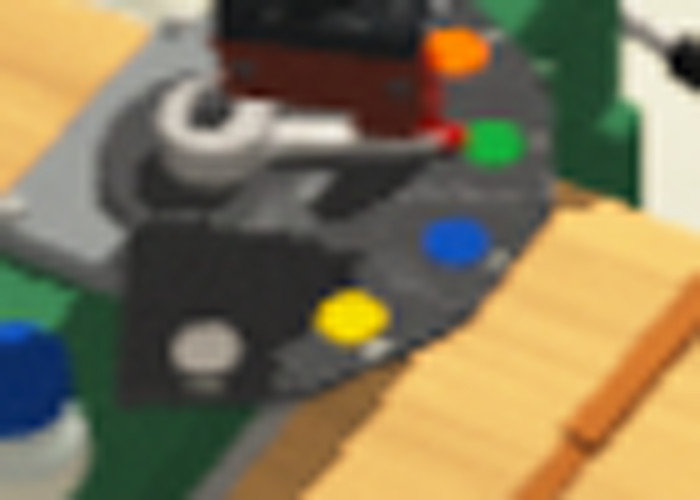

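The pointer at (448,135) now sits at green (493,142). I'll back off, lift and check from a clear pose.

servo_tool:
  motion:
    - {"ax": 0, "ay": 0, "az": 0, "tx": 0, "ty": -0.05, "tz": 0, "claw": 1}
    - {"ax": 0, "ay": 0, "az": 0, "tx": 0, "ty": -0.1, "tz": 0, "claw": 1}
    - {"ax": 0, "ay": 0, "az": 0, "tx": 0, "ty": -0.1, "tz": -0.2, "claw": 1}
    - {"ax": 0, "ay": 0, "az": 0, "tx": 0, "ty": -0.1, "tz": -0.5, "claw": 1}
    - {"ax": 0, "ay": 0, "az": 0, "tx": 0, "ty": -0.1, "tz": -0.8, "claw": 1}
    - {"ax": 0, "ay": 0, "az": 0, "tx": -0.3, "ty": -0.1, "tz": -1, "claw": 1}
    - {"ax": 0, "ay": 0, "az": 0, "tx": -0.6, "ty": -0.1, "tz": -1, "claw": 1}
    - {"ax": 0, "ay": 0, "az": 0, "tx": -0.6, "ty": -0.1, "tz": -1, "claw": 1}
    - {"ax": 0, "ay": 0, "az": 0, "tx": -0.6, "ty": -0.1, "tz": -1, "claw": 1}

```text
t: 8.45
tool_pos: [0.4497, 0.0444, 0.3803]
tcp_rot: [0.988, 0.155, 0.001, -0.0]
ft_force: [0.8, 0.1, -1.4]
gripper_width: 0.006
grip_force: 0.0
```

Run:
```python
from h import *
s=telemetry.read_state();print(s["t"],s["tool_pos"],np.abs(s["qd"]).max())
c=capture("side");cv2.imwrite("pics/s5.png",cv2.resize(c["pixels"][150:260,160:300,::-1],(700,550),interpolation=2))
```

```text
8.45 [0.44967883 0.04438567 0.38027373] 0.04482354508063825
```

View pics/s5.png

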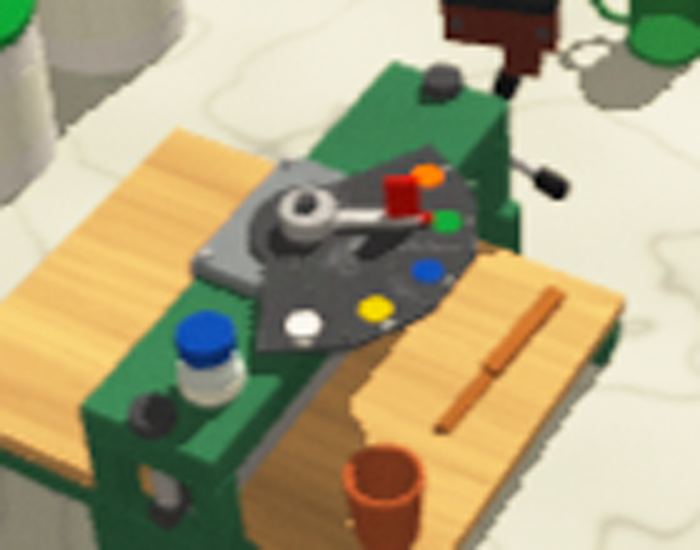

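The pointer at (425,217) is home at green (447,221). The jar, knife and cup haven't moved, and the hand is clear.

```bash
python3 -c "
from h import *
print(hand_in())"
```

```text
the job is handed in; nothing more can be done
None
```

The selector went from yellow to blue to green and its pointer is home at the green mark; the jar, knife and cup on the machine look unmoved in the last picture, the hand is clear, and the job was handed in at about 8.5 s (no verdict was returned).

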